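Roll down the edging of an oval plinth on a free-running banding wheel

ROBOT

A 6-joint arm with a two-finger parallel gripper is mounted at the origin on the work surface. World frame = base frame: x ahead of the robot, y to its left, z up, the work surface at z = 0. Lengths are in m, angles in rad, forces in N, time in s.
With the tool pointing down it reaches from about 0.35 to 0.775 m from the base axis. Payload 7.3 kg.
Tool frame: the origin (TCP) lies midway between the tips of the shut fingers; the grasp point (between the pads) lies 19 mm behind it (tcp_to_grasp is the distance from the TCP to the grasp point, in m); z points along the fingers, y is the line along which they close (so a half turn about z gives the same grasp; the last joint's range is limited). The gripper opens to 92 mm and grips with 3 to 60 N. Pads are 19 mm wide; open, the fingers measure 130 mm over their backs; the gripper's body (75 mm by 190 mm) begins 47 mm behind the grasp point.
Start: joints at [-1.461, 0.342, 1.524, -0, 1.275, -0.146], TCP at [0.133, -0.508, 0.227] pointing down, gripper open.
Joint ranges: [-2.53, 2.53], [-0.77, 2.02], [0.04, 2.7], [-1, 4.14], [0.28, 2.66], [-3.11, 3.11]. Speed limits (rad/s): [2.57, 2.57, 3.14, 3.14, 3.14, 3.14].

INTERFACE

Orientations are given as [roll, pitch, yaw] about the fixed x, y, z axes, in that order (R = Rz(yaw) Ry(pitch) Rx(roll)).
In Python, from cell import observe, read_camera, calibration, hand_in, tcp_to_grasp gives the robot as it stands.
- The arm moves only by the tool send_rows, never from a script. Its argument "targets" is a list of rows, each a list of 5 numbers: the opening, from 0 (shut) to 1 (fully open), then the shift along the world's x, y, z in m, then the turn about the world's z in rad. A call has 1 to 5 rows; each row shifts and turns the commanded pose from where the row before left it; what a row does not reach is not made up. A row lasts 1/10 s, in which the tool goes at most 50 mm and 8.59 degrees, less where a joint would pass 70% of its speed; a pose out of reach is approached as far as the arm can. A call is refused whole if a number of a shift passes 0.05 or a number of a turn 0.15, either way. A call with a gripper value outside its range is refused whole. The fingers move at their own pace and stop on an object; "grip_force" is the grip in N (left out, the last holds). Time passes only in rows, so rows that do not move let the fingers close. It gives the time, the measured TCP pose, the force, the opening and the grip force at its end, in the units of the state.
- observe(): the state, without advancing time (a new reading comes with each control period).
- read_camera(name): name is "scene" or "top"; returns (picture, depth): 420x560x3 uint8, red, green, blue; 420x560 float32, m along the optical axis (not along the pixel's ray), 0 where there is no reading.
- calibration(name): a dict with "intrinsics" (3x3 intrinsics, pixels), "world_to_cam" (4x4, takes a point from world to camera coordinates). Camera axes: x right, y up, looking along -z (the intrinsics and any distortion apply to the point x, -y, -z); pixel columns grow to the right and rows downward; lengths in m; the calibration is good to about 2 mm. A picture is of the moment at which its call begins. calibration takes no time and is no camera call.
- hand_in(): hands the job in; it is judged then, once.
The state is a dict: "time": time; "qpos": joint angles; "qvel": joint speeds; "joint_efforts": joint torques, N m; "tool_pos": TCP position; "tool_rot": TCP orientation; "contact_force": force on the tool from outside, world axes, zero at the start; "torque": the same for the moment, N m; "opening": finger opening in m; "grip_force": force on a finger pad.
Only numpy, scipy, OpenCV 4.12 (cv2) and the standard library are available. Lean on these libraries where they do the work, as an engineer would, in place of code of your own. Each camera call takes 0.05 s, during which the arm holds its last target. There are 200 camera calls.

TASK

The brass-coloured edging has just been stuck round the oval plinth on the banding wheel and must be rolled down firmly all the way round. Take the spring-loaded seam roller from its cradle, set the wheel turning (either way; a push against one of the clamps' upright thumb screws does it), and while the wheel coasts hold the roller upright and square on the band, following the oval in and out so that it rolls without a break at an even pressure of about 3 N (no less than 1 and no more than 6) for at least seven seconds, with the wheel never slower than one turn in seven seconds and never faster than one turn in two. Then lay the roller back in its cradle and let go; do not touch the plinth or the figure with anything but the roller, and leave the other things on the desk alone.

Things in the scene. Friction and masses are not known exactly. Their poses are not given: they have to be found in the camera images.
- turntable: Banding wheel (turntable), 300 mm across, on a cast foot fixed to the desk. Origin: on the desk, on the vertical axis on which the wheel turns. Top of the green wheel head 65 mm above the desk. It carries the plinth, held by four strap clamps with upright thumb screws
- red_screw (a point): Red thumb screw of one strap clamp; point at its mid-height, 77 mm above the desk, on its axis. It is an upright post of 16 mm diameter, 24 mm tall (65 to 89 mm above the desk), fixed on the wheel head 135 mm from the wheel's axis, on the plinth's +x side. Three like it, steel-coloured, stand at every 90 degrees
- wheel (a joint): Angle of the wheel (rad, growing counterclockwise from above, without end either way; not measured from world x). Wheel with plinth: moment of inertia nominally 0.084 kg m2, bearing drag about 0.002 N m; the roller at 3 N adds about 0.007 N m. Pressing on the oval off its long and short axes also drives or brakes it: torque = force x change of edging radius per rad
- plinth: Dark wooden oval display plinth, 90 mm tall, on the wheel head and turning with it, a grey long-eared figure (130 mm tall, within 60 mm of the axis) in the middle of its top. Origin on the wheel's axis at desk level; x along its long axis. Its sides lie 3 mm inside the edging
- edging: Brass-coloured band round the plinth, 36 mm tall, turning with it. Origin on the wheel's axis at the band's mid-height, 130 mm above the desk; x along the oval's long axis. Outline from above: half circles of 91 mm radius, centres 8 mm either side of the axis along x, joined by straight sides: 99 mm from the axis at the long ends, 91 mm at the short ones
- roller_tool: Spring-loaded seam roller: blue flat-sided handle (90 mm along x, 24 mm wide along y, 22 mm tall along z), to be gripped from above across its width; at its +x end a steel fork with a black roller. Origin: middle of the handle. 0.33 kg in all, balance point about 25 mm ahead of the origin. z up as it lies in the cradle and in use
- fork (a joint): Travel of the sprung fork back into the handle (m, 0 when free, end of travel 0.015): 1 mm for each N of pressure along the handle (1000 N/m)
- roller: Black rubber roller of the tool, 40 mm diameter, 32 mm tall, spins freely in the fork about the tool's z axis. Origin: its centre, 97 mm ahead (+x) of the tool's origin when the spring is free (its own x axis turns as it rolls). Fork plates: 42 mm over their outsides, 14 mm wide, not sticking out past the roller sideways
- cradle_rest (a point): Point in the wooden cradle where the handle's middle lies (to a few mm) at the start and must lie again, 56 mm above the desk; x along the handle towards the roller end. The fixed cradle (130 x 70 mm) carries the handle on supports 36 mm before and behind this point, tops 45 mm above the desk, with 6 mm high cheeks 34 mm apart
- pot_tray: White tray with nine small paint pots, 150 x 130 x 44 mm, fixed, origin under its centre; leave alone
- brush_cup: Clear cup of brushes, 76 mm across, 190 mm tall; leave alone
- paint_red: Small red paint bottle, 26 mm across, 75 mm tall; leave alone
- paint_blue: Small blue paint bottle, 26 mm across, 75 mm tall; leave alone
- primer: White primer bottle, 48 mm across, 120 mm tall; leave alone
- case: Black flat case, 200 x 130 x 35 mm; leave alone
- grey_pot: Grey open pot, 86 mm across, 75 mm tall; leave alone
There are look-alikes about, which are no part of the job. Leave any purple or red look-alike of the roller_tool alone.

How it is judged:
By the outcome, as a careful person would: the job done as asked, in the order asked, and still so for the second after the job is handed in, with the robot touching nothing.
It also fails if it takes over 67 s, if anything falls off the work surface, if the arm or the gripper's body presses on something with over 40 N, if the wrist force passes 120 N, or if a joint passes its speed limit or range.

## Working session

There is one attempt and no reset: what is moved stays moved. The work goes in short steps, Python scripts to look and compute and a tool call to move; the robot and the scene stay as the last step left them, time stands still between calls to the robot, and variables do not carry over. Pictures are saved under pics/ and viewed, at most 10 in all, crops included, and the job is handed in when it is done.

Besides the shell and the picture viewer there is one more tool, called as name(argument=value, ...) on one line, values as JSON. send_rows: Moves the arm, as the interface text tells. Its arguments: {"type":"object","properties":{"targets":{"type":"array","items":{"type":"array","items":{"type":"number"}}},"grip_force":{"type":"number"}},"required":["targets"]}

```bash
ls; mkdir -p pics; python3 - <<'E'
from cell import *
import cv2,numpy as np
for n in("scene","top"):
    p,d=read_camera(n); cv2.imwrite(f"pics/{n}0.png",p[:,:,::-1]); np.savez(f"{n}0.npz",p=p,d=d)
    c=calibration(n); print(c)
print(observe(),tcp_to_grasp)
E
```

```text
pics
{'intrinsics': array([[483.1750457 ,   0.        , 286.86923483],
       [  0.        , 483.1750457 , 213.0710324 ],
       [  0.        ,   0.        ,   1.        ]]), 'world_to_cam': array([[ 0.05943435,  0.99803168, -0.02000799, -0.00370771],
       [-0.59402285,  0.05146908,  0.80279997,  0.19475053],
       [ 0.8022496 , -0.03582869,  0.59591265, -1.91187976],
       [ 0.        ,  0.        ,  0.        ,  1.        ]])}
{'intrinsics': array([[456.61618528,   0.        , 282.72838324],
       [  0.        , 456.61618528, 209.19177785],
       [  0.        ,   0.        ,   1.        ]]), 'world_to_cam': array([[-0.00333801, -0.99999036,  0.00285412, -0.032022  ],
       [ 0.98946625, -0.00288978,  0.14473492, -0.50041982],
       [-0.14472527,  0.00330718,  0.98946635, -1.61735292],
       [ 0.        ,  0.        ,  0.        ,  1.        ]])}
{'time': 0.1, 'qpos': array([-1.46098185e+00,  3.42640921e-01,  1.52492256e+00,  1.25041313e-05,
        1.27542879e+00, -1.46064897e-01]), 'qvel': array([ 0.00050583, -0.00028248, -0.00206931,  0.00072496, -0.00121867,
       -0.00183797]), 'joint_efforts': array([ 1.57524250e-03, -4.32006276e+01, -2.44694334e+01,  7.19344220e-02,
        5.26093191e-02, -4.11066185e-05]), 'tool_pos': array([ 0.13282656, -0.50753436,  0.2261204 ]), 'tool_rot': array([-3.14020968e+00, -2.15538697e-04,  2.55875575e-01]), 'contact_force': array([ 0.01182384, -0.69196268, -1.02037989]), 'torque': array([ 0.00218565, -0.03869548, -0.0045909 ]), 'grip_force': 0.0, 'opening': 0.09168876069923326} 0.0188
```

View pics/top0.png

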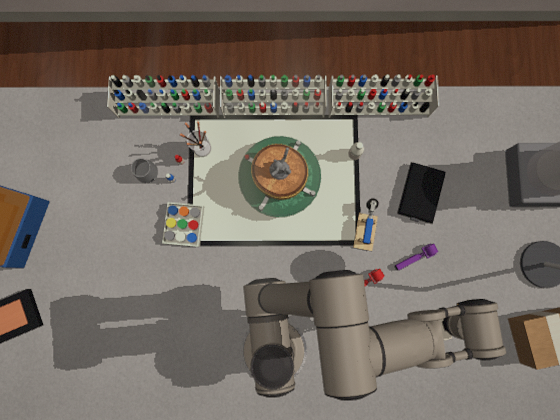

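View pics/scene0.png

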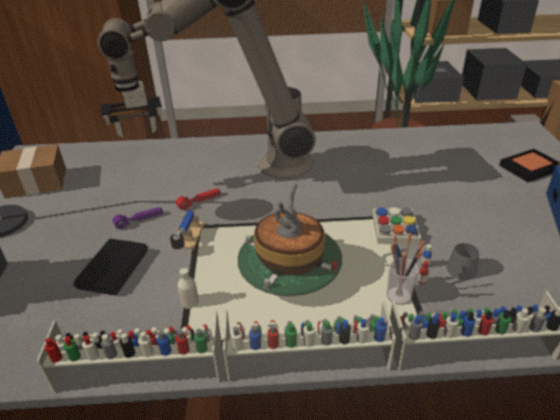

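Top view: the blue tool in its cradle is around (369,230) with the roller at (372,204). The wheel centre is around (280,176), and the purple and red look-alikes are at (415,257) and (372,277).

```bash
cat > h.py <<'E'
import numpy as np,cv2
from cell import *
def cloud(d,n):
    c=calibration(n);K=c["intrinsics"];T=np.linalg.inv(c["world_to_cam"])
    v,u=np.mgrid[:d.shape[0],:d.shape[1]]
    P=np.stack([(u-K[0,2])/K[0,0]*d,-(v-K[1,2])/K[1,1]*d,-d],-1)
    return P@T[:3,:3].T+T[:3,3]
def proj(X,n):
    c=calibration(n);q=np.asarray(X)@c["world_to_cam"][:3,:3].T+c["world_to_cam"][:3,3]
    q=q*[1,-1,-1];r=q@c["intrinsics"].T;return r[...,:2]/r[...,2:]
E
python3 - <<'E'
from h import *
for n in("top","scene"):
    f=np.load(n+"0.npz");p=f["p"];d=f["d"];P=cloud(d,n)
    hsv=cv2.cvtColor(p,cv2.COLOR_RGB2HSV);H,S,V=[hsv[...,i].astype(int) for i in range(3)]
    z=P[...,2];ok=d>0
    roi=(np.abs(P[...,0]-.6)<.25)&(np.abs(P[...,1]+.08)<.4)&ok
    g=roi&(H>45)&(H<85)&(S>80)&(abs(z-.065)<.012)
    Q=P[g];c=cv2.minEnclosingCircle(Q[:,:2].astype(np.float32));print(n,"green",len(Q),np.median(Q[:,2]),c)
    b=roi&(H>98)&(H<125)&(S>120)&(V>60)&(z>.035)&(P[...,1]<-.1)
    Q=P[b];m=Q[:,:2].mean(0);w,v=np.linalg.eigh(np.cov((Q[:,:2]-m).T));print("blue",len(Q),Q.mean(0),np.percentile(Q[:,2],[10,50,90]),v[:,1],cv2.minAreaRect(Q[:,:2].astype(np.float32)))
    t=Q[Q[:,2]>np.percentile(Q[:,2],95)-.006];print("blue top",len(t),t.mean(0),cv2.minAreaRect(t[:,:2].astype(np.float32)))
    r=roi&((H<6)|(H>172))&(S>140)&(abs(z-.077)<.02)
    print("red",len(P[r]),P[r].mean(0) if r.any() else 0)
    k=roi&(V<60)&(z>.03)&(P[...,1]<-.15)&(P[...,1]>-.33)&(P[...,0]>.4)&(P[...,0]<.6)
    print("black",len(P[k]),P[k].mean(0), P[k].min(0),P[k].max(0))
    top=roi&(abs(z-.155)<.01)&(np.hypot(P[...,0]-.63,P[...,1]+.03)<.15)
    Q=P[top];print("plinth top",len(Q),np.median(Q[:,2]),cv2.minAreaRect(Q[:,:2].astype(np.float32)))
    x0=(330,180,420,270) if n=="top" else (150,180,250,270)
    y0=(220,120,345,230) if n=="top" else (225,180,355,300)
    a=cv2.resize(p[x0[1]:x0[3],x0[0]:x0[2]],(400,400),interpolation=2);b=cv2.resize(p[y0[1]:y0[3],y0[0]:y0[2]],(400,400),interpolation=2)
    cv2.imwrite(f"pics/crop_{n}.png",np.hstack([a,b])[:,:,::-1])
E
```

```text
top green 632 0.06555066717677915 ((0.618661642074585, -0.02180311642587185), 0.14760462939739227)
blue 154 [ 0.41913495 -0.3340043   0.06620369] [0.06110845 0.06642118 0.07177995] [-0.98231708  0.18722488] ((0.41912150382995605, -0.3341139554977417), (0.02231740579009056, 0.08709834516048431), 78.07288360595703)
blue top 73 [ 0.42165034 -0.33436882  0.06955063] ((0.41960740089416504, -0.3334428369998932), (0.020835887640714645, 0.08656724542379379), 78.6854476928711)
red 0 0<stdin>:15: RuntimeWarning: Mean of empty slice.
  ret = um.true_divide(
Traceback (most recent call last):
ValueError: zero-size array to reduction operation minimum which has no identity
```

```bash
python3 - <<'E'
from h import *
for n in("top","scene"):
    f=np.load(n+"0.npz");p=f["p"];d=f["d"];P=cloud(d,n)
    hsv=cv2.cvtColor(p,cv2.COLOR_RGB2HSV);H,S,V=[hsv[...,i].astype(int) for i in range(3)]
    z=P[...,2];ok=d>0
    roi=(np.abs(P[...,0]-.6)<.25)&(np.abs(P[...,1]+.08)<.4)&ok
    rr=np.hypot(P[...,0]-.619,P[...,1]+.022)
    g=roi&(H>45)&(H<85)&(S>80)&(abs(z-.065)<.012)
    Q=P[g];c=cv2.minEnclosingCircle(Q[:,:2].astype(np.float32));print(n,"green",len(Q),np.median(Q[:,2]),c)
    if n=="scene":
        b=roi&(H>98)&(H<125)&(S>120)&(z>.035)&(P[...,1]<-.25)&(P[...,0]<.5)
        Q=P[b];print("blue",len(Q),np.median(Q,0),cv2.minAreaRect(Q[:,:2].astype(np.float32)))
    R=p[...,0].astype(int)-np.maximum(p[...,1],p[...,2])
    a=roi&(rr<.15)&(rr>.115);i=np.argsort(-np.where(a,R,-99),axis=None)[:8]
    for j in i: v,u=np.unravel_index(j,R.shape);print("  red",u,v,R[v,u],P[v,u].round(4))
    k=roi&(V<75)&(z>.03)&(P[...,1]<-.25)&(P[...,0]>.44)&(P[...,0]<.58)
    if k.any():print("black",k.sum(),P[k].mean(0), P[k].min(0),P[k].max(0))
    top=roi&(abs(z-.155)<.008)&(rr<.12)
    Q=P[top];print("plinth top",len(Q),np.median(Q[:,2]),cv2.minAreaRect(Q[:,:2].astype(np.float32)))
    hi=roi&(rr<.15)&(rr>.118)&(z>.076);print("screws",[ (u,v,*P[v,u].round(3)) for v,u in np.argwhere(hi)][:25])
    x0=(330,180,420,270) if n=="top" else (150,180,250,270)
    y0=(220,120,345,230) if n=="top" else (225,180,355,300)
    a=cv2.resize(p[x0[1]:x0[3],x0[0]:x0[2]],(400,400),interpolation=2);b=cv2.resize(p[y0[1]:y0[3],y0[0]:y0[2]],(400,400),interpolation=2)
    cv2.imwrite(f"pics/crop_{n}.png",np.hstack([a,b])[:,:,::-1])
E
```

```text
top green 632 0.06555066717677915 ((0.618661642074585, -0.02180311642587185), 0.14760462939739227)
  red 247 156 61 [0.6842 0.0932 0.0908]
  red 246 155 60 [0.6893 0.0972 0.0856]
  red 247 155 59 [0.687  0.093  0.0938]
  red 246 156 57 [0.6838 0.0966 0.0923]
  red 246 157 55 [0.6821 0.0972 0.0851]
  red 247 157 53 [0.6812 0.0933 0.0885]
  red 245 156 50 [0.6848 0.1005 0.0886]
  red 245 155 48 [0.6879 0.1003 0.0908]
black 140 [ 0.513319   -0.41934906  0.04903697] [ 0.45265143 -0.47979675  0.03005131] [ 0.57396243 -0.32931446  0.07965069]
plinth top 1930 0.15677742118791949 ((0.6173370480537415, -0.020914003252983093), (0.19573555886745453, 0.18110474944114685), 55.061946868896484)
screws [(np.int64(296), np.int64(141), np.float64(0.738), np.float64(-0.082), np.float64(0.093)), (np.int64(297), np.int64(141), np.float64(0.738), np.float64(-0.085), np.float64(0.093)), (np.int64(298), np.int64(141), np.float64(0.74), np.float64(-0.089), np.float64(0.088)), (np.int64(299), np.int64(141), np.float64(0.74), np.float64(-0.093), np.float64(0.088)), (np.int64(296), np.int64(142), np.float64(0.7
[... 4221 characters left out ...]
.int64(239), np.float64(0.559), np.float64(-0.144), np.float64(0.086)), (np.int64(248), np.int64(239), np.float64(0.554), np.float64(-0.142), np.float64(0.082)), (np.int64(249), np.int64(239), np.float64(0.558), np.float64(-0.138), np.float64(0.085)), (np.int64(250), np.int64(239), np.float64(0.552), np.float64(-0.136), np.float64(0.08)), (np.int64(245), np.int64(240), np.float64(0.552), np.float64(-0.151), np.float64(0.077)), (np.int64(246), np.int64(240), np.float64(0.559), np.float64(-0.147), np.float64(0.082)), (np.int64(247), np.int64(240), np.float64(0.558), np.float64(-0.144), np.float64(0.082)), (np.int64(248), np.int64(240), np.float64(0.564), np.float64(-0.141), np.float64(0.087))]
```

View pics/crop_top.png

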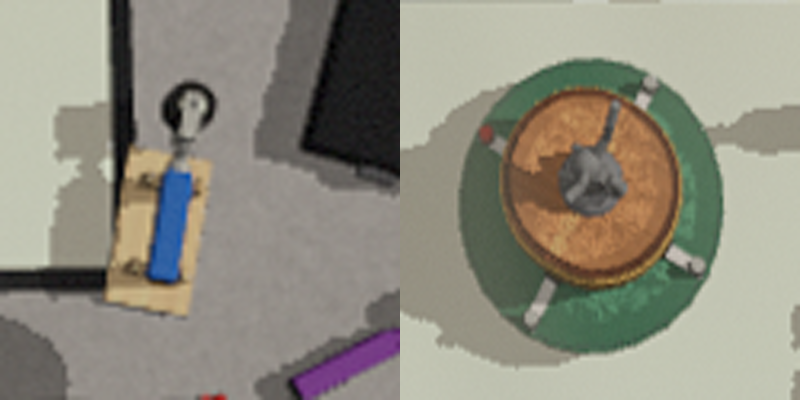

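View pics/crop_scene.png

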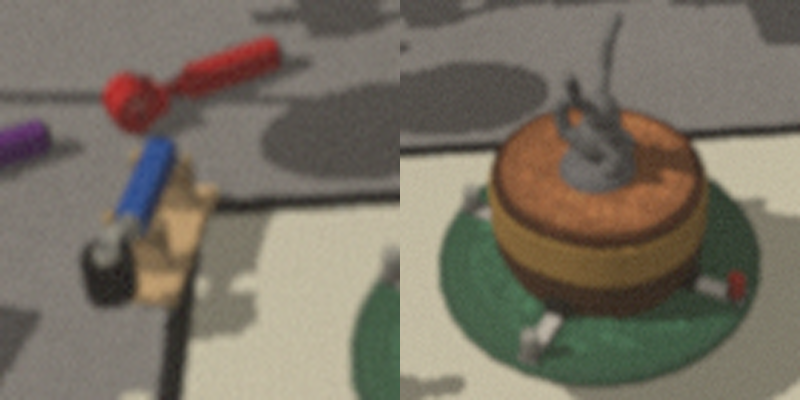

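Top crop: red screw at about (247,156) px, so the red screw sits at about 60° round the axis and the others are at 150°, 240° and 330°. The tool lies at yaw ≈ -0.195, with its roller pointing to +x. First I'll move above the grip point.

send_rows(targets=[[1,0.037,0.0215,0,-0.09],[1,0.037,0.0215,0,-0.09],[1,0.037,0.0215,0,-0.09],[1,0.037,0.0215,0,-0.09],[1,0.037,0.0215,0,-0.09]])

```text
time: 0.6
tool_pos: [0.319, -0.3992, 0.2265]
tool_rot: [-3.141, 0.0, -0.198]
contact_force: [-0.5, -0.0, -0.6]
opening: 0.0917
grip_force: 0.0
```

send_rows(targets=[[1,0.037,0.0215,0,0],[1,0.037,0.0215,0,0],[1,0.037,0.0215,0,0],[1,0,0,-0.04,0],[1,0,0,0,0]])

```text
time: 1.1
tool_pos: [0.4276, -0.3329, 0.1823]
tool_rot: [-3.136, 0.008, -0.192]
contact_force: [-0.8, 0.7, -0.1]
opening: 0.092
grip_force: 0.0
```

```bash
python3 - <<'E'
from h import *
from scipy.optimize import least_squares
f=np.load("top0.npz");p=f["p"]
# project tool model on first top image to check the pose
for pose in [(.4185,-.3345,-.195),(.4195,-.334,-.195)]:
    x,y,a=pose;c,s=np.cos(a),np.sin(a)
    B=lambda X,Y,Z:proj([x+c*X-s*Y,y+s*X+c*Y,Z],"top").round(1)
    print([B(X,Y,.067) for X,Y in((45,12),(45,-12),(-45,-12),(-45,12))] if 0 else [B(X/1e3,Y/1e3,.067) for X,Y in((45,12),(45,-12),(-45,-12),(-45,12))],B(.097,0,.072))
hsv=cv2.cvtColor(p,cv2.COLOR_RGB2HSV)
m=cv2.inRange(hsv,(98,110,50),(125,255,255));m[:,:345]=0;m[:,400:]=0;m[:200]=0;m[260:]=0
print(cv2.boxPoints(cv2.minAreaRect(np.argwhere(m)[:,::-1].astype(np.float32))))
# wheel centre: red screw+3 others + rim of green ellipse
g=cv2.inRange(hsv,(45,80,20),(85,255,255));g[:,:230]=0;g[:,330:]=0;g[:125]=0;g[225:]=0
k=cv2.convexHull(np.argwhere(g)[:,::-1].astype(np.float32))[:,0]
t=np.linspace(0,2*np.pi,400)
def res(q):
    R=proj(np.stack([q[0]+.15*np.cos(t),q[1]+.15*np.sin(t),0*t+.065],-1),"top").astype(np.float32)
    return [cv2.pointPolygonTest(R[:,None],(float(a),float(b)),True) for a,b in k]
r=least_squares(res,[.619,-.022],loss="soft_l1",diff_step=1e-3);print("wheel",r.x,r.cost,len(k))
o=observe();print(o["tool_pos"],o["tool_rot"],o["time"])
E
```

```text
[array([366.8, 217.6]), array([373.4, 218.8]), array([369.3, 243.8]), array([362.6, 242.5])] [372.8 203.8]
[array([366.6, 217.3]), array([373.3, 218.6]), array([369.1, 243.5]), array([362.4, 242.2])] [372.6 203.5]
[[362.62164 242.27026]
 [366.7027  217.78378]
 [372.86487 218.81082]
 [368.7838  243.2973 ]]
wheel [ 0.62074656 -0.01846107] 20.524465144798146 22
[ 0.42756522 -0.33289945  0.1822641 ] [-3.13620234  0.00815793 -0.19166994] 1.1
```

send_rows(targets=[[1,0.001,0,-0.045,0],[1,0,0,-0.045,0],[1,0,0,-0.04,0],[1,0,0,-0.018,0],[1,0,0,0,0]])

```text
time: 1.6
tool_pos: [0.428, -0.3355, 0.0368]
tool_rot: [-3.138, 0.005, -0.196]
contact_force: [0.3, 0.2, -0.6]
opening: 0.0918
grip_force: 0.0
```

send_rows(targets=[[0,0,0,0,0],[0,0,0,0,0],[0,0,0,0,0],[0,0,0,0,0],[0,0,0,0,0]], grip_force=50)

```text
time: 2.1
tool_pos: [0.4301, -0.3361, 0.0394]
tool_rot: [3.141, -0.001, -0.194]
contact_force: [-0.4, -0.1, -0.1]
opening: 0.0562
grip_force: 0.0
```

send_rows(targets=[[0,0,0,0,0],[0,0,0,0,0],[0,0,0,0,0],[0,0,0,0,0],[0,0,0,0,0]])

```text
time: 2.6
tool_pos: [0.4299, -0.336, 0.0387]
tool_rot: [3.141, -0.0, -0.194]
contact_force: [0.5, -1.2, -0.5]
opening: 0.0233
grip_force: 50.0
```

send_rows(targets=[[0,0,0,0,0],[0,0,0,0,0],[0,0,0,0.01,0],[0,0,0,0.04,0],[0,0,0,0.04,0]])

```text
time: 3.1
tool_pos: [0.4291, -0.335, 0.1291]
tool_rot: [-3.139, 0.003, -0.194]
contact_force: [0.3, -0.9, -2.4]
opening: 0.0236
grip_force: 50.0
```

```bash
python3 - <<'E'
from h import *
o=observe();print(o["tool_pos"],o["tool_rot"],o["contact_force"],o["torque"],o["opening"],o["grip_force"],o["time"],o["qpos"])
E
```

```text
[ 0.42906382 -0.33495514  0.12914017] [-3.13936288e+00  3.01350692e-03 -1.94210541e-01] [ 0.29055999 -0.93209408 -2.41636398] [-0.02447168  0.0032588  -0.02184652] 0.023603611240257612 49.998881220817566 3.1 [-8.03722588e-01  4.74979572e-01  1.60565820e+00  1.17904036e-04
  1.06470221e+00  9.61230290e-01]
```

send_rows(targets=[[0,0.002,0.0426,0,0.0388],[0,0.002,0.0426,0,0.0388],[0,0.002,0.0426,0,0.0388],[0,0.002,0.0426,0,0.0388],[0,0.002,0.0426,0,0.0388]])

```text
time: 3.6
tool_pos: [0.4393, -0.1211, 0.1292]
tool_rot: [-3.141, 0.0, 0.001]
contact_force: [1.1, 1.2, -3.4]
opening: 0.0238
grip_force: 50.0
```

send_rows(targets=[[0,0,0,0,0],[0,0,0,-0.02,0],[0,0,0,-0.02,0],[0,0,0,-0.0115,0],[0,0,0,0,0]])

```text
time: 4.1
tool_pos: [0.4387, -0.1226, 0.0762]
tool_rot: [-3.14, 0.003, -0.0]
contact_force: [0.3, -0.2, -3.5]
opening: 0.0236
grip_force: 50.0
```

```bash
python3 - <<'E'
from h import *
p,d=read_camera("top")
o=observe();print(o["tool_pos"],o["tool_rot"],o["contact_force"],o["torque"],o["opening"],o["time"])
c=p[110:250,200:400];cv2.imwrite("pics/pre.png",cv2.resize(c,(800,560),interpolation=2)[:,:,::-1])
E
```

```text
[ 0.43938228 -0.12289377  0.07707547] [-3.14093778e+00  1.58937106e-03 -4.52146158e-04] [ 0.89502652 -0.24145398 -3.3572457 ] [ 0.02215671  0.03369836 -0.01856946] 0.023729406244754225 4.15
```

View pics/pre.png

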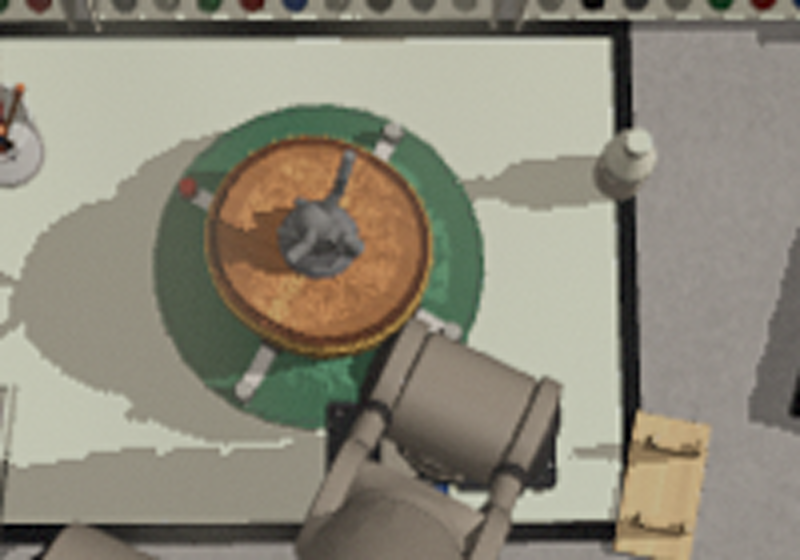

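The view shows the wheel clear, the roller just behind the screw at crop (455,330), and red at (188,188). The gripper body would swing over the plinth if I pushed along +x. I'll turn the tool to yaw 45° about the roller first and push from there.

send_rows(targets=[[0,0.0007,-0.0111,0,0.131],[0,0.0022,-0.0109,0,0.131],[0,0.0036,-0.0105,0,0.131],[0,0.0049,-0.01,0,0.131],[0,0.0062,-0.0093,0,0.131]])

```text
time: 4.65
tool_pos: [0.458, -0.1757, 0.0784]
tool_rot: [3.14, -0.001, 0.66]
contact_force: [-0.6, 0.3, -3.2]
opening: 0.0233
grip_force: 50.0
```

send_rows(targets=[[0,0.0073,-0.0083,0,0.131],[0,0,0,0,0],[0,0,0,0,0]], grip_force=60)

```text
time: 4.95
tool_pos: [0.4647, -0.1831, 0.0778]
tool_rot: [3.141, -0.0, 0.782]
contact_force: [0.2, 0.0, -3.5]
opening: 0.0234
grip_force: 60.0
```

```bash
cat >> h.py <<'E'
def reds(axis=(.6195,-.021)):
    """red screw from each camera: (angle, radius, time) from ray at z=.085"""
    out=[]
    for n in("top","scene"):
        t=observe()["time"];p,_=read_camera(n);p=p.astype(int)
        c=calibration(n);K=c["intrinsics"];T=np.linalg.inv(c["world_to_cam"])
        R=p[...,0]-np.maximum(p[...,1],p[...,2])
        th=np.linspace(0,2*np.pi,360);ring=proj(np.stack([axis[0]+.135*np.cos(th),axis[1]+.135*np.sin(th),0*th+.083],-1),n)
        m=np.zeros(R.shape,np.uint8);cv2.polylines(m,[ring.round().astype(int).reshape(-1,1,2)],True,1,7)
        hue=p[...,1]-p[...,2]
        w=np.where((m>0)&(R>28)&(hue<14),R,0).astype(float)
        if (w>0).sum()<4: out.append(None);continue
        v,u=np.unravel_index(w.argmax(),w.shape);w[:v-4 if v>4 else 0]=0;w[v+5:]=0;w[:,:u-4]=0;w[:,u+5:]=0
        vv,uu=np.mgrid[:R.shape[0],:R.shape[1]];u=(w*uu).sum()/w.sum();v=(w*vv).sum()/w.sum()
        ray=T[:3,:3]@np.array([(u-K[0,2])/K[0,0],-(v-K[1,2])/K[1,1],-1]);s=(.083-T[2,3])/ray[2];X=T[:3,3]+s*ray
        a=X[:2]-axis;out.append((round(t,3),round(np.arctan2(a[1],a[0]),4),round(np.hypot(*a),4),int(R.max() if 0 else w.max()),(w>0).sum()))
    return out
E
python3 - <<'E'
from h import *
print(reds());o=observe();print(o["tool_pos"],o["tool_rot"],o["contact_force"],o["torque"],o["time"])
ax=np.array([.6195,-.021]);r0=.1385;ph=np.radians(227.2)
s=np.cumsum([0,.007,.013,.019,.025,.030,.032]);R=[ax+r0*np.array([np.cos(ph+x/r0),np.sin(ph+x/r0)]) for x in s]
print(np.diff(R,axis=0).round(4),R)
E
```

```text
[(4.95, np.float64(1.0558), np.float64(0.1343), 61, np.int64(14)), (5.0, np.float64(1.0605), np.float64(0.1316), 62, np.int64(26))]
[ 0.46438405 -0.18262687  0.07753853] [-3.14140217e+00  1.60447334e-05  7.83304083e-01] [ 0.28907901 -0.30106354 -3.42208599] [-0.02910997 -0.00557552 -0.00045071] 5.05
[[ 0.0053 -0.0046]
 [ 0.0103 -0.0079]
 [ 0.0163 -0.0097]
 [ 0.0232 -0.0091]
 [ 0.0295 -0.0053]
 [ 0.0319  0.0015]] [array([ 0.52539738, -0.12262159]), array([ 0.53065147, -0.12724589]), array([ 0.54100047, -0.13510554]), array([ 0.55734239, -0.14476866]), array([ 0.58057205, -0.15391676]), array([ 0.61004773, -0.15917708]), array([ 0.641941  , -0.15766986])]
```

send_rows(targets=[[0,0.0053,-0.0046,0,0],[0,0.0103,-0.0079,0,0],[0,0.0163,-0.0097,0,0],[0,0.0232,-0.0091,0,0],[0,0.0295,-0.0053,0,0]])

```text
time: 5.55
tool_pos: [0.5491, -0.2201, 0.0771]
tool_rot: [-3.14, 0.001, 0.784]
contact_force: [-1.1, -0.9, -3.1]
opening: 0.0237
grip_force: 60.0
```

send_rows(targets=[[0,0.0319,0.0015,0,0],[0,-0.02,-0.02,0.036,0],[0,-0.035,0.015,0,0],[0,-0.035,0.022,0,0],[0,-0.0306,0.022,0,0]])

```text
time: 6.05
tool_pos: [0.4591, -0.1786, 0.1131]
tool_rot: [-3.141, 0.0, 0.784]
contact_force: [0.9, 0.7, -2.6]
opening: 0.0236
grip_force: 60.0
```

```bash
python3 - <<'E'
from h import *
print(reds());o=observe();print(o["tool_pos"],o["tool_rot"],o["contact_force"],o["time"])
E
```

```text
[(6.05, np.float64(2.9741), np.float64(0.1356), 131, np.int64(19)), None]
[ 0.45597785 -0.17574379  0.11258172] [-3.13485297e+00  1.66499938e-03  7.85629643e-01] [ 0.59150702 -0.18789513 -3.45233935] 6.15
```

```bash
cat > plan.py <<'E'
import sys,json
from h import *
from scipy.optimize import least_squares
from scipy.integrate import solve_ivp
# args: Dcmd bias press nrows contact_start [nocam]
D,bias,press,n,tc=float(sys.argv[1]),float(sys.argv[2]),float(sys.argv[3]),int(sys.argv[4]),float(sys.argv[5])
C=np.radians(225)
def rho(th):
    q=C-th;c,s=abs(np.cos(q)),abs(np.sin(q))
    r=8*c+np.sqrt(111**2-(8*s)**2)
    return (111/s if s>0 and 111*c/s<8 else r)/1e3
def dr(th): return (rho(th+1e-4)-rho(th-1e-4))/2e-4
def f(t,y):
    on=t>tc
    return [y[1],(-.002-(.007+3*dr(y[0]) if on else 0))/.084]
def sim(q,ts):
    return solve_ivp(f,(6.05,max(ts)+1e-3),q,t_eval=ts,max_step=.02,rtol=1e-6).y
try: data=json.load(open("d.json"))
except Exception: data=[[6.05,2.9741]]
if len(sys.argv)<7:
    for r in reds()[:2]:
        print(r)
        if r and .125<r[2]<.145 and r[4]>=6:
            a=float(r[1])
            if len(data)>1: p=sim(q0,[r[0]])[0,0] if 0 else data[-1][1]+1.6*(r[0]-data[-1][0])
            else: p=data[-1][1]+2.3*(r[0]-data[-1][0])
            data.append([float(r[0]),a+2*np.pi*round((p-a)/2/np.pi)])
    json.dump(data,open("d.json","w"))
d=np.array(data);o=observe();t=o["time"]
r=least_squares(lambda q:np.r_[(sim(q,d[:,0])[0]-d[:,1])/.015,(q[1]-2.3)/.5],[2.97,2.3])
ts=t+.1*np.arange(0,n+1);y=sim(r.x,ts)
tgt=np.array([rho(a)+.085-press+bias for a in y[0]])
u=np.array([np.cos(C),np.sin(C)]);F=o["contact_force"]
print("t",t,"th,w now",y[:,0],"w end",y[1,-1],"w0",r.x,"resid",(sim(r.x,d[:,0])[0]-d[:,1])[-4:].round(3))
print("Frad",F[:2]@u,"Dmeas",-0+np.dot(o["tool_pos"][:2]-[.6195,-.021],u),"should be now",tgt[0].round(4),"tool",o["tool_pos"],o["tool_rot"][2])
print("tgt",tgt.round(4));x=D;
rows=[]
for g in tgt[1:]:
    s=round(float((x-g)*.70711),4);rows.append([0,s,s,0,0]);x-=s*1.41421
print(rows,"Dend",round(x,5))
E
python3 plan.py .2239 0 .0025 10 7
```

```text
(6.15, np.float64(-3.0605), np.float64(0.1357), 95, np.int64(18))
None
t 6.25 th,w now [3.46675271 2.45374958] w end 2.3846757304402946 w0 [2.9755266  2.45851148] resid [ 0.001 -0.001]
Frad 0.27351233379287 Dmeas 0.22393283958328258 should be now 0.2006 tool [ 0.46082639 -0.17901525  0.11379056] 0.7853996438602213
tgt [0.2006 0.2013 0.2015 0.2012 0.2004 0.1991 0.1976 0.1958 0.1938 0.1946
 0.1964]
[[0, 0.016, 0.016, 0, 0], [0, -0.0002, -0.0002, 0, 0], [0, 0.0003, 0.0003, 0, 0], [0, 0.0005, 0.0005, 0, 0], [0, 0.0009, 0.0009, 0, 0], [0, 0.0011, 0.0011, 0, 0], [0, 0.0013, 0.0013, 0, 0], [0, 0.0014, 0.0014, 0, 0], [0, -0.0006, -0.0006, 0, 0], [0, -0.0013, -0.0013, 0, 0]] Dend 0.19646
```

```bash
sed -i 's/for n in("top","scene"):$/for n in("top",):/' h.py; grep -n 'in("top"' h.py
```

```text
14:    for n in("top",):
```

send_rows(targets=[[0,0.0077,0.0077,0,0],[0,0.0046,0.0046,0,0],[0,0.0025,0.0025,0,0],[0,0.0018,0.0018,0,0],[0,0.0009,0.0009,0,0]])

```text
time: 6.75
tool_pos: [0.4782, -0.1619, 0.1132]
tool_rot: [-3.141, 0.001, 0.786]
contact_force: [-4.9, -3.9, 0.5]
opening: 0.0237
grip_force: 60.0
```

```bash
python3 plan.py .19915 0 .0025 10 6.6 nocam
```

```text
t 6.75 th,w now [4.6913977  2.45408417] w end 2.3100027579924864 w0 [2.9755266  2.45851148] resid [ 0.001 -0.001]
Frad 6.268879588968333 Dmeas 0.19958870629742034 should be now 0.1991 tool [ 0.47817008 -0.16193113  0.1131586 ] 0.7862994785896968
tgt [0.1991 0.1975 0.1957 0.1937 0.1947 0.1966 0.1983 0.1997 0.2007 0.2013
 0.2015]
[[0, 0.0011, 0.0011, 0, 0], [0, 0.0013, 0.0013, 0, 0], [0, 0.0014, 0.0014, 0, 0], [0, -0.0007, -0.0007, 0, 0], [0, -0.0013, -0.0013, 0, 0], [0, -0.0012, -0.0012, 0, 0], [0, -0.001, -0.001, 0, 0], [0, -0.0007, -0.0007, 0, 0], [0, -0.0005, -0.0005, 0, 0], [0, -0.0001, -0.0001, 0, 0]] Dend 0.20155
```

send_rows(targets=[[0,-0.0006,-0.0006,0,0],[0,0.0013,0.0013,0,0]])

```text
time: 6.95
tool_pos: [0.4788, -0.1611, 0.1132]
tool_rot: [-3.141, 0.0, 0.785]
contact_force: [-2.2, -2.1, -2.6]
opening: 0.0235
grip_force: 60.0
```

send_rows(targets=[[0,0.0014,0.0014,0,0],[0,-0.0007,-0.0007,0,0]])

```text
time: 7.15
tool_pos: [0.4797, -0.1601, 0.1131]
tool_rot: [3.142, 0.0, 0.786]
contact_force: [-1.9, -3.7, -3.9]
opening: 0.0235
grip_force: 60.0
```

```bash
python3 plan.py .19718 .0025 .0025 8 6.6
```

```text
(7.15, np.float64(-0.5676), np.float64(0.1344), 115, np.int64(16))
t 7.2 th,w now [5.83995464 2.48120282] w end 2.341715565493321 w0 [2.97407996 2.48918293] resid [-0.  0. -0.]
Frad 5.529637867185755 Dmeas 0.19758487211505926 should be now 0.1984 tool [ 0.47945576 -0.16038296  0.11313096] 0.7860341879889392
tgt [0.1984 0.2002 0.2018 0.203  0.2037 0.204  0.2038 0.2032 0.2021]
[[0, -0.0022, -0.0022, 0, 0], [0, -0.0011, -0.0011, 0, 0], [0, -0.0008, -0.0008, 0, 0], [0, -0.0005, -0.0005, 0, 0], [0, -0.0002, -0.0002, 0, 0], [0, 0.0001, 0.0001, 0, 0], [0, 0.0005, 0.0005, 0, 0], [0, 0.0007, 0.0007, 0, 0]] Dend 0.20213
```

send_rows(targets=[[0,-0.0028,-0.0028,0,0],[0,-0.0011,-0.0011,0,0],[0,-0.0008,-0.0008,0,0]])

```text
time: 7.5
tool_pos: [0.4747, -0.165, 0.1132]
tool_rot: [-3.142, -0.0, 0.785]
contact_force: [-1.7, -1.8, -2.6]
opening: 0.0237
grip_force: 60.0
```

send_rows(targets=[[0,-0.0005,-0.0005,0,0]])

```text
time: 7.6
tool_pos: [0.4742, -0.1655, 0.1132]
tool_rot: [3.142, -0.0, 0.786]
contact_force: [-1.4, -2.1, -2.8]
opening: 0.0235
grip_force: 60.0
```

send_rows(targets=[[0,-0.0002,-0.0002,0,0]])

```text
time: 7.7
tool_pos: [0.4741, -0.1657, 0.1132]
tool_rot: [-3.142, 0.0, 0.786]
contact_force: [-1.9, -1.6, -3.2]
opening: 0.0234
grip_force: 60.0
```

```bash
python3 plan.py .20482 .0033 .0025 10 6.6
```

```text
(7.7, np.float64(0.7537), np.float64(0.1342), 112, np.int64(15))
t 7.75 th,w now [7.15516589 2.33858088] w end 2.2610345867143105 w0 [2.97450363 2.48716336] resid [ 0.     0.    -0.002  0.001]
Frad 3.2604575927567545 Dmeas 0.20509935669864449 should be now 0.2048 tool [ 0.47409363 -0.16564793  0.1132124 ] 0.7858211353425868
tgt [0.2048 0.2044 0.2035 0.2023 0.2008 0.199  0.1971 0.1978 0.1997 0.2013
 0.2027]
[[0, 0.0003, 0.0003, 0, 0], [0, 0.0006, 0.0006, 0, 0], [0, 0.0009, 0.0009, 0, 0], [0, 0.0011, 0.0011, 0, 0], [0, 0.0012, 0.0012, 0, 0], [0, 0.0014, 0.0014, 0, 0], [0, -0.0006, -0.0006, 0, 0], [0, -0.0013, -0.0013, 0, 0], [0, -0.0011, -0.0011, 0, 0], [0, -0.001, -0.001, 0, 0]] Dend 0.2027
```

send_rows(targets=[[0,0.0005,0.0005,0,0],[0,0.0006,0.0006,0,0]])

```text
time: 7.95
tool_pos: [0.4752, -0.1644, 0.1132]
tool_rot: [-3.142, 0.0, 0.786]
contact_force: [-2.7, -2.1, -2.9]
opening: 0.0236
grip_force: 60.0
```

send_rows(targets=[[0,0.0009,0.0009,0,0],[0,0.0011,0.0011,0,0]])

```text
time: 8.15
tool_pos: [0.4773, -0.1624, 0.1132]
tool_rot: [-3.142, 0.0, 0.786]
contact_force: [-1.7, -1.6, -2.5]
opening: 0.0239
grip_force: 60.0
```

send_rows(targets=[[0,0.0012,0.0012,0,0]])

```text
time: 8.25
tool_pos: [0.4785, -0.1612, 0.1132]
tool_rot: [-3.142, 0.0, 0.786]
contact_force: [-1.8, -2.0, -2.7]
opening: 0.0234
grip_force: 60.0
```

send_rows(targets=[[0,0.0014,0.0014,0,0]])

```text
time: 8.35
tool_pos: [0.4799, -0.1598, 0.1132]
tool_rot: [-3.142, 0.0, 0.786]
contact_force: [-1.9, -1.9, -4.0]
opening: 0.0236
grip_force: 60.0
```

send_rows(targets=[[0,-0.0006,-0.0006,0,0]])

```text
time: 8.45
tool_pos: [0.4795, -0.1603, 0.1132]
tool_rot: [3.141, -0.0, 0.786]
contact_force: [-2.8, -2.0, -3.2]
opening: 0.0235
grip_force: 60.0
```

```bash
python3 plan.py .19761 .003 .0025 12 6.6 nocam
```

```text
t 8.45 th,w now [8.80428466 2.3687505 ] w end 2.2275253069241385 w0 [2.97450363 2.48716336] resid [ 0.     0.    -0.002  0.001]
Frad 3.36006179396332 Dmeas 0.19750608565143316 should be now 0.1975 tool [ 0.47952302 -0.1603388   0.1132281 ] 0.7861274497313135
tgt [0.1975 0.1994 0.201  0.2024 0.2035 0.2042 0.2045 0.2044 0.2038 0.203
 0.2017 0.2003 0.1986]
[[0, -0.0012, -0.0012, 0, 0], [0, -0.0012, -0.0012, 0, 0], [0, -0.001, -0.001, 0, 0], [0, -0.0008, -0.0008, 0, 0], [0, -0.0005, -0.0005, 0, 0], [0, -0.0002, -0.0002, 0, 0], [0, 0.0001, 0.0001, 0, 0], [0, 0.0004, 0.0004, 0, 0], [0, 0.0006, 0.0006, 0, 0], [0, 0.0009, 0.0009, 0, 0], [0, 0.001, 0.001, 0, 0], [0, 0.0012, 0.0012, 0, 0]] Dend 0.1986
```

send_rows(targets=[[0,-0.0012,-0.0012,0,0],[0,-0.0012,-0.0012,0,0]])

```text
time: 8.65
tool_pos: [0.4768, -0.163, 0.1132]
tool_rot: [3.142, 0.0, 0.786]
contact_force: [-2.6, -1.8, -2.9]
opening: 0.0237
grip_force: 60.0
```

send_rows(targets=[[0,-0.001,-0.001,0,0],[0,-0.0008,-0.0008,0,0]])

```text
time: 8.85
tool_pos: [0.4749, -0.1649, 0.1132]
tool_rot: [3.142, -0.0, 0.786]
contact_force: [-2.1, -1.7, -3.0]
opening: 0.0235
grip_force: 60.0
```

send_rows(targets=[[0,-0.0005,-0.0005,0,0],[0,-0.0002,-0.0002,0,0]])

```text
time: 9.05
tool_pos: [0.4743, -0.1655, 0.1132]
tool_rot: [3.142, 0.0, 0.786]
contact_force: [-2.4, -2.6, -2.5]
opening: 0.0236
grip_force: 60.0
```

```bash
python3 plan.py .20454 .003 .0025 14 6.6
```

```text
None
t 9.1 th,w now [10.27491009  2.19076282] w end 2.0369308073600867 w0 [2.97450363 2.48716336] resid [ 0.     0.    -0.002  0.001]
Frad 2.5971381080727447 Dmeas 0.20486238915131172 should be now 0.2045 tool [ 0.47425519 -0.16547436  0.1132335 ] 0.7857439806750266
tgt [0.2045 0.2042 0.2034 0.2024 0.201  0.1994 0.1977 0.1966 0.1983 0.2
 0.2014 0.2027 0.2036 0.2042 0.2045]
[[0, 0.0003, 0.0003, 0, 0], [0, 0.0005, 0.0005, 0, 0], [0, 0.0007, 0.0007, 0, 0], [0, 0.001, 0.001, 0, 0], [0, 0.0011, 0.0011, 0, 0], [0, 0.0012, 0.0012, 0, 0], [0, 0.0008, 0.0008, 0, 0], [0, -0.0012, -0.0012, 0, 0], [0, -0.0012, -0.0012, 0, 0], [0, -0.001, -0.001, 0, 0], [0, -0.0009, -0.0009, 0, 0], [0, -0.0007, -0.0007, 0, 0], [0, -0.0004, -0.0004, 0, 0], [0, -0.0002, -0.0002, 0, 0]] Dend 0.20454
```

send_rows(targets=[[0,0.0003,0.0003,0,0],[0,0.0005,0.0005,0,0],[0,0.0007,0.0007,0,0]])

```text
time: 9.4
tool_pos: [0.4759, -0.1639, 0.1132]
tool_rot: [-3.142, 0.0, 0.786]
contact_force: [-2.9, -1.4, -3.2]
opening: 0.0239
grip_force: 60.0
```

send_rows(targets=[[0,0.001,0.001,0,0],[0,0.0011,0.0011,0,0],[0,0.0012,0.0012,0,0]])

```text
time: 9.7
tool_pos: [0.4792, -0.1605, 0.1132]
tool_rot: [-3.142, 0.0, 0.786]
contact_force: [-2.7, -1.9, -3.3]
opening: 0.0234
grip_force: 60.0
```

send_rows(targets=[[0,0.0008,0.0008,0,0]])

```text
time: 9.8
tool_pos: [0.4801, -0.1596, 0.1132]
tool_rot: [-3.142, -0.0, 0.786]
contact_force: [-2.5, -2.7, -4.2]
opening: 0.0236
grip_force: 60.0
```

```bash
python3 plan.py .19662 .003 .0025 8 6.6
```

```text
(9.8, np.float64(-0.8114), np.float64(0.1356), 113, np.int64(16))
t 9.85 th,w now [11.87583558  2.21604694] w end 2.0066894806953792 w0 [2.98360584 2.47065312] resid [ 0.008 -0.011 -0.016  0.01 ]
Frad 3.912388593586828 Dmeas 0.1965404589448671 should be now 0.197 tool [ 0.48017187 -0.15962205  0.11322641] 0.7859589608749296
tgt [0.197  0.1987 0.2003 0.2018 0.2029 0.2038 0.2043 0.2045 0.2043]
[[0, -0.0015, -0.0015, 0, 0], [0, -0.0011, -0.0011, 0, 0], [0, -0.001, -0.001, 0, 0], [0, -0.0009, -0.0009, 0, 0], [0, -0.0006, -0.0006, 0, 0], [0, -0.0003, -0.0003, 0, 0], [0, -0.0002, -0.0002, 0, 0], [0, 0.0001, 0.0001, 0, 0]] Dend 0.2044
```

send_rows(targets=[[0,-0.0015,-0.0015,0,0],[0,-0.0011,-0.0011,0,0],[0,-0.001,-0.001,0,0]])

```text
time: 10.15
tool_pos: [0.4763, -0.1636, 0.1133]
tool_rot: [3.141, -0.0, 0.786]
contact_force: [-2.4, -2.2, -4.4]
opening: 0.0237
grip_force: 60.0
```

send_rows(targets=[[0,-0.0009,-0.0009,0,0],[0,-0.0006,-0.0006,0,0],[0,-0.0003,-0.0003,0,0]])

```text
time: 10.45
tool_pos: [0.4745, -0.1653, 0.1132]
tool_rot: [3.142, 0.0, 0.786]
contact_force: [-2.1, -2.7, -4.4]
opening: 0.0237
grip_force: 60.0
```

```bash
sed -i 's/^def f(t,y):/def f(t,y,k=1):/; s/(-.002-(.007+3/(-.002*k-(.007*k+3/; s/q,t_eval=ts,/q[:2],t_eval=ts,args=(q[2],),/; s/(q\[1\]-2.3)\/.5\],\[2.97,2.3\])/(q[1]-2.3)\/.5,(q[2]-1)\/.3],[2.97,2.3,1])/' plan.py; python3 plan.py .20426 .003 .0025 14 6.6
```

```text
(10.45, np.float64(0.547), np.float64(0.1337), 130, np.int64(18))
t 10.5 th,w now [13.21309657  1.9836802 ] w end 1.8301263417260496 w0 [2.97444984 2.49220885 1.13437493] resid [-0.    -0.002  0.     0.   ]
Frad 2.1261732517010925 Dmeas 0.20463713558264485 should be now 0.2044 tool [ 0.4744177  -0.16531831  0.11319025] 0.7857315409128223
tgt [0.2044 0.2045 0.2042 0.2036 0.2028 0.2016 0.2003 0.1988 0.1972 0.1968
 0.1984 0.1999 0.2012 0.2024 0.2033]
[[0, -0.0002, -0.0002, 0, 0], [0, 0.0002, 0.0002, 0, 0], [0, 0.0004, 0.0004, 0, 0], [0, 0.0007, 0.0007, 0, 0], [0, 0.0007, 0.0007, 0, 0], [0, 0.001, 0.001, 0, 0], [0, 0.001, 0.001, 0, 0], [0, 0.0012, 0.0012, 0, 0], [0, 0.0003, 0.0003, 0, 0], [0, -0.0011, -0.0011, 0, 0], [0, -0.0011, -0.0011, 0, 0], [0, -0.001, -0.001, 0, 0], [0, -0.0008, -0.0008, 0, 0], [0, -0.0006, -0.0006, 0, 0]] Dend 0.20327
```

send_rows(targets=[[0,-0.0002,-0.0002,0,0],[0,0.0002,0.0002,0,0],[0,0.0004,0.0004,0,0],[0,0.0007,0.0007,0,0]])

```text
time: 10.9
tool_pos: [0.4757, -0.1641, 0.1132]
tool_rot: [3.142, 0.0, 0.786]
contact_force: [-2.4, -2.9, -4.7]
opening: 0.0234
grip_force: 60.0
```

send_rows(targets=[[0,0.0007,0.0007,0,0],[0,0.001,0.001,0,0],[0,0.001,0.001,0,0],[0,0.0012,0.0012,0,0]])

```text
time: 11.3
tool_pos: [0.4796, -0.1601, 0.1132]
tool_rot: [-3.142, 0.0, 0.786]
contact_force: [-3.2, -2.2, -3.8]
opening: 0.0238
grip_force: 60.0
```

send_rows(targets=[[0,0.0003,0.0003,0,0]])

```text
time: 11.4
tool_pos: [0.48, -0.1598, 0.1132]
tool_rot: [3.141, -0.0, 0.786]
contact_force: [-2.7, -3.5, -4.8]
opening: 0.0239
grip_force: 60.0
```

```bash
python3 plan.py .19676 .003 .0025 14 6.6
```

```text
(11.4, np.float64(2.4444), np.float64(0.1356), 101, np.int64(18))
t 11.45 th,w now [15.108121    1.99696353] w end 1.8053338899243914 w0 [2.97577092 2.48870925 1.11299375] resid [-0.004  0.002  0.005 -0.003]
Frad 4.699903893738654 Dmeas 0.19684479975610145 should be now 0.1977 tool [ 0.48001068 -0.15989127  0.11322855] 0.7859759950349592
tgt [0.1977 0.1992 0.2007 0.2019 0.2029 0.2037 0.2042 0.2045 0.2045 0.2042
 0.2036 0.2028 0.2018 0.2007 0.1994]
[[0, -0.0018, -0.0018, 0, 0], [0, -0.001, -0.001, 0, 0], [0, -0.0008, -0.0008, 0, 0], [0, -0.0008, -0.0008, 0, 0], [0, -0.0005, -0.0005, 0, 0], [0, -0.0004, -0.0004, 0, 0], [0, -0.0002, -0.0002, 0, 0], [0, 0.0001, 0.0001, 0, 0], [0, 0.0002, 0.0002, 0, 0], [0, 0.0004, 0.0004, 0, 0], [0, 0.0005, 0.0005, 0, 0], [0, 0.0007, 0.0007, 0, 0], [0, 0.0008, 0.0008, 0, 0], [0, 0.001, 0.001, 0, 0]] Dend 0.19931
```

send_rows(targets=[[0,-0.0022,-0.0022,0,0],[0,-0.001,-0.001,0,0],[0,-0.0008,-0.0008,0,0],[0,-0.0008,-0.0008,0,0]])

```text
time: 11.85
tool_pos: [0.475, -0.1649, 0.1133]
tool_rot: [3.141, -0.0, 0.786]
contact_force: [-2.0, -2.1, -2.9]
opening: 0.0235
grip_force: 60.0
```

send_rows(targets=[[0,-0.0005,-0.0005,0,0],[0,-0.0004,-0.0004,0,0],[0,-0.0002,-0.0002,0,0]])

```text
time: 12.15
tool_pos: [0.4739, -0.1659, 0.1133]
tool_rot: [3.141, -0.0, 0.786]
contact_force: [-1.7, -1.2, -4.5]
opening: 0.0233
grip_force: 60.0
```

```bash
python3 plan.py .2051 .0035 .0025 14 6.6
```

```text
None
t 12.2 th,w now [16.51024277  1.77978265] w end 1.6431435756730506 w0 [2.97577092 2.48870925 1.11299375] resid [-0.004  0.002  0.005 -0.003]
Frad 2.322101002629487 Dmeas 0.2053520877550871 should be now 0.205 tool [ 0.47395676 -0.16586846  0.1132745 ] 0.7858132328431786
tgt [0.205  0.2048 0.2044 0.2037 0.2029 0.2018 0.2005 0.1992 0.1977 0.1972
 0.1986 0.2    0.2012 0.2023 0.2033]
[[0, 0.0002, 0.0002, 0, 0], [0, 0.0003, 0.0003, 0, 0], [0, 0.0005, 0.0005, 0, 0], [0, 0.0006, 0.0006, 0, 0], [0, 0.0008, 0.0008, 0, 0], [0, 0.0008, 0.0008, 0, 0], [0, 0.001, 0.001, 0, 0], [0, 0.001, 0.001, 0, 0], [0, 0.0004, 0.0004, 0, 0], [0, -0.001, -0.001, 0, 0], [0, -0.001, -0.001, 0, 0], [0, -0.0009, -0.0009, 0, 0], [0, -0.0008, -0.0008, 0, 0], [0, -0.0006, -0.0006, 0, 0]] Dend 0.20326
```

send_rows(targets=[[0,0.0004,0.0004,0,0],[0,0.0003,0.0003,0,0],[0,0.0005,0.0005,0,0],[0,0.0005,0.0005,0,0]])

```text
time: 12.6
tool_pos: [0.4757, -0.1641, 0.1132]
tool_rot: [3.142, 0.0, 0.786]
contact_force: [-3.0, -1.5, -4.4]
opening: 0.0238
grip_force: 60.0
```

send_rows(targets=[[0,0.0007,0.0007,0,0],[0,0.0008,0.0008,0,0],[0,0.001,0.001,0,0],[0,0.001,0.001,0,0]])

```text
time: 13.0
tool_pos: [0.4792, -0.1605, 0.1132]
tool_rot: [3.142, 0.0, 0.786]
contact_force: [-2.6, -0.9, -3.6]
opening: 0.0235
grip_force: 60.0
```

send_rows(targets=[[0,0.0003,0.0003,0,0]])

```text
time: 13.1
tool_pos: [0.4796, -0.1602, 0.1132]
tool_rot: [3.141, -0.0, 0.786]
contact_force: [-0.5, -2.0, -3.3]
opening: 0.0237
grip_force: 60.0
```

```bash
python3 plan.py .19732 .0035 .0025 16 6.6
```

```text
(13.1, np.float64(-0.7367), np.float64(0.1356), 112, np.int64(16))
t 13.15 th,w now [18.2047429   1.80556749] w end 1.5750939784887477 w0 [2.97503719 2.49029175 1.12050685] resid [ 0.002  0.004 -0.005  0.001]
Frad 3.0117095513891368 Dmeas 0.19740362773651504 should be now 0.1978 tool [ 0.47959044 -0.16026133  0.11323471] 0.7859663990910266
tgt [0.1978 0.1992 0.2006 0.2018 0.2028 0.2036 0.2043 0.2047 0.205  0.205
 0.2048 0.2044 0.2039 0.2031 0.2023 0.2012 0.2001]
[[0, -0.0014, -0.0014, 0, 0], [0, -0.0009, -0.0009, 0, 0], [0, -0.0008, -0.0008, 0, 0], [0, -0.0008, -0.0008, 0, 0], [0, -0.0006, -0.0006, 0, 0], [0, -0.0004, -0.0004, 0, 0], [0, -0.0003, -0.0003, 0, 0], [0, -0.0002, -0.0002, 0, 0], [0, -0.0, -0.0, 0, 0], [0, 0.0001, 0.0001, 0, 0], [0, 0.0003, 0.0003, 0, 0], [0, 0.0004, 0.0004, 0, 0], [0, 0.0005, 0.0005, 0, 0], [0, 0.0006, 0.0006, 0, 0], [0, 0.0007, 0.0007, 0, 0], [0, 0.0008, 0.0008, 0, 0]] Dend 0.20015
```

send_rows(targets=[[0,-0.0012,-0.0012,0,0],[0,-0.0009,-0.0009,0,0],[0,-0.0008,-0.0008,0,0],[0,-0.0008,-0.0008,0,0]])

```text
time: 13.55
tool_pos: [0.4757, -0.1642, 0.1132]
tool_rot: [3.142, 0.0, 0.786]
contact_force: [-0.9, -3.1, -3.8]
opening: 0.0233
grip_force: 60.0
```

send_rows(targets=[[0,-0.0006,-0.0006,0,0],[0,-0.0004,-0.0004,0,0],[0,-0.0003,-0.0003,0,0],[0,-0.0002,-0.0002,0,0]])

```text
time: 13.95
tool_pos: [0.4742, -0.1655, 0.1132]
tool_rot: [3.142, 0.0, 0.786]
contact_force: [-1.5, -2.5, -4.4]
opening: 0.0239
grip_force: 60.0
```

```bash
python3 plan.py .20467 .0032 .0025 16 6.6
```

```text
(13.95, np.float64(0.6994), np.float64(0.134), 119, np.int64(17))
t 14.0 th,w now [19.62233893  1.55643841] w end 1.4034558756610118 w0 [2.97597626 2.4886029  1.11366837] resid [ 0.004 -0.004  0.007 -0.005]
Frad 2.7874817387288364 Dmeas 0.20495287863274886 should be now 0.2047 tool [ 0.47420635 -0.16555349  0.11322877] 0.7858150992259618
tgt [0.2047 0.2046 0.2043 0.2038 0.2032 0.2024 0.2014 0.2003 0.1991 0.1979
 0.1967 0.1975 0.1988 0.2    0.201  0.202  0.2028]
[[0, 0.0, 0.0, 0, 0], [0, 0.0002, 0.0002, 0, 0], [0, 0.0004, 0.0004, 0, 0], [0, 0.0004, 0.0004, 0, 0], [0, 0.0006, 0.0006, 0, 0], [0, 0.0007, 0.0007, 0, 0], [0, 0.0008, 0.0008, 0, 0], [0, 0.0008, 0.0008, 0, 0], [0, 0.0009, 0.0009, 0, 0], [0, 0.0008, 0.0008, 0, 0], [0, -0.0006, -0.0006, 0, 0], [0, -0.0008, -0.0008, 0, 0], [0, -0.0009, -0.0009, 0, 0], [0, -0.0007, -0.0007, 0, 0], [0, -0.0007, -0.0007, 0, 0], [0, -0.0006, -0.0006, 0, 0]] Dend 0.20283
```

send_rows(targets=[[0,0,0,0,0],[0,0.0002,0.0002,0,0],[0,0.0004,0.0004,0,0],[0,0.0004,0.0004,0,0],[0,0.0006,0.0006,0,0]])

```text
time: 14.5
tool_pos: [0.4759, -0.1639, 0.1132]
tool_rot: [3.142, 0.0, 0.786]
contact_force: [-3.0, -1.8, -4.9]
opening: 0.0234
grip_force: 60.0
```

send_rows(targets=[[0,0.0007,0.0007,0,0],[0,0.0008,0.0008,0,0],[0,0.0008,0.0008,0,0],[0,0.0009,0.0009,0,0]])

```text
time: 14.9
tool_pos: [0.4791, -0.1606, 0.1133]
tool_rot: [3.142, 0.0, 0.786]
contact_force: [-2.5, -2.7, -3.9]
opening: 0.0234
grip_force: 60.0
```

send_rows(targets=[[0,0.0007,0.0007,0,0],[0,-0.0006,-0.0006,0,0],[0,-0.0008,-0.0008,0,0],[0,-0.0009,-0.0009,0,0]])

```text
time: 15.3
tool_pos: [0.4774, -0.1625, 0.1133]
tool_rot: [3.141, -0.0, 0.786]
contact_force: [-2.0, -2.0, -4.5]
opening: 0.0231
grip_force: 60.0
```

send_rows(targets=[[0,-0.0007,-0.0007,0,0],[0,-0.0007,-0.0007,0,0],[0,-0.0006,-0.0006,0,0]])

```text
time: 15.6
tool_pos: [0.4754, -0.1644, 0.1133]
tool_rot: [3.141, -0.0, 0.786]
contact_force: [-2.4, -1.9, -3.0]
opening: 0.0236
grip_force: 60.0
```

```bash
python3 plan.py .20297 .0032 .0025 5 6.6 nocam
```

```text
t 15.6 th,w now [22.09269745  1.40345588] w end 1.2934711828265928 w0 [2.97597626 2.4886029  1.11366837] resid [ 0.004 -0.004  0.007 -0.005]
Frad 3.0727749999192326 Dmeas 0.20331915023588026 should be now 0.2028 tool [ 0.47540385 -0.16444055  0.1132709 ] 0.7856485017348116
tgt [0.2028 0.2035 0.204  0.2044 0.2046 0.2047]
[[0, -0.0003, -0.0003, 0, 0], [0, -0.0004, -0.0004, 0, 0], [0, -0.0003, -0.0003, 0, 0], [0, -0.0002, -0.0002, 0, 0], [0, -0.0, -0.0, 0, 0]] Dend 0.20467
```

send_rows(targets=[[0,-0.015,-0.015,0,0],[0,-0.025,-0.025,0,0],[0,-0.02,-0.02,0.01,0],[0,0,-0.02,0.01,-0.14],[0,0,-0.02,0,-0.14]])

```text
time: 16.1
tool_pos: [0.4161, -0.2656, 0.1349]
tool_rot: [3.138, -0.002, 0.499]
contact_force: [0.1, 0.4, -4.0]
opening: 0.0237
grip_force: 60.0
```

send_rows(targets=[[0,0.003,-0.02,0,-0.14],[0,0.003,-0.02,0,-0.14],[0,0.003,-0.02,0,-0.14],[0,0.003,-0.011,0,-0.14],[0,0.003,0,0,-0.14]])

```text
time: 16.6
tool_pos: [0.4311, -0.3369, 0.1333]
tool_rot: [3.141, -0.002, -0.202]
contact_force: [0.2, 0.9, -3.0]
opening: 0.0233
grip_force: 60.0
```

send_rows(targets=[[0,0,0,0,0],[0,0,0,0,0],[0,0,0,0,0]])

```text
time: 16.9
tool_pos: [0.4305, -0.3349, 0.1333]
tool_rot: [-3.141, -0.0, -0.191]
contact_force: [0.1, -0.3, -4.0]
opening: 0.0234
grip_force: 60.0
```

```bash
python3 - <<'E'
from h import *
print(reds());o=observe();print(o["tool_pos"],o["tool_rot"],o["contact_force"],o["torque"],o["time"])
p,d=read_camera("top")
c=p[160:260,310:420];cv2.imwrite("pics/back.png",cv2.resize(c,(770,700)[:1]+(600,),interpolation=2)[:,:,::-1])
E
```

```text
[(16.9, np.float64(-1.2002), np.float64(0.1359), 111, np.int64(14))]
[ 0.43051732 -0.33498792  0.13334182] [-3.14158593e+00 -1.68906197e-04 -1.91672284e-01] [ 0.27855618 -0.04308248 -3.37579656] [0.02773008 0.09664256 0.02498887] 16.95
```

send_rows(targets=[[0,-0.0006,-0.001,-0.03,-0.002],[0,0,0,-0.03,0],[0,0,0,-0.015,0],[0,0,0,-0.01,0],[0,0,0,-0.006,0]])

```text
time: 17.5
tool_pos: [0.4299, -0.3362, 0.0417]
tool_rot: [-3.141, 0.0, -0.195]
contact_force: [-1.1, -0.6, -2.7]
opening: 0.0237
grip_force: 60.0
```

send_rows(targets=[[0,0,0,-0.002,0],[0,0,0,-0.001,0],[0,0,0,0,0]])

```text
time: 17.8
tool_pos: [0.4302, -0.3367, 0.0399]
tool_rot: [3.141, -0.001, -0.196]
contact_force: [-0.3, -0.5, -4.0]
opening: 0.0237
grip_force: 60.0
```

```bash
python3 - <<'E'
from h import *
o=observe();print(o["tool_pos"],o["tool_rot"],o["contact_force"],o["torque"],o["time"])
E
```

```text
[ 0.43019638 -0.33667715  0.03988316] [ 3.14073996e+00 -1.07814819e-03 -1.96082615e-01] [-0.26719456 -0.54972668 -3.97261385] [0.00952862 0.03743828 0.00245695] 17.8
```

send_rows(targets=[[0,0,0.0005,-0.001,0],[0,0,0,0,0],[0.4,0,0,0,0],[0.4,0,0,0,0],[0.4,0,0,0,0]])

```text
time: 18.3
tool_pos: [0.4301, -0.3361, 0.0386]
tool_rot: [3.141, -0.001, -0.196]
contact_force: [-1.0, 0.1, 0.4]
opening: 0.0361
grip_force: 0.0
```

send_rows(targets=[[1,0,0,0,0],[1,0,0,0,0],[1,0,0,0,0],[1,0,0,0,0],[1,0,0,0,0]])

```text
time: 18.8
tool_pos: [0.4298, -0.3358, 0.0382]
tool_rot: [3.141, 0.0, -0.196]
contact_force: [-0.5, 0.4, -0.1]
opening: 0.0725
grip_force: 0.0
```

send_rows(targets=[[1,0,0,0,0],[1,0,0,0,0],[1,0,0,0.02,0],[1,0,0,0.04,0],[1,0,0,0.04,0]])

```text
time: 19.3
tool_pos: [0.4294, -0.3354, 0.1388]
tool_rot: [-3.14, 0.002, -0.196]
contact_force: [0.2, -0.7, 0.4]
opening: 0.0919
grip_force: 0.0
```

send_rows(targets=[[1,0,0,0.04,0],[1,-0.04,0,0.02,0],[1,-0.04,0,0,0],[1,-0.03,0,0,0],[1,0,0,0,0]])

```text
time: 19.8
tool_pos: [0.3171, -0.3354, 0.1986]
tool_rot: [3.141, 0.001, -0.199]
contact_force: [0.5, 0.1, -0.3]
opening: 0.0919
grip_force: 0.0
```

```bash
python3 - <<'E'
from h import *
o=observe();print(o["tool_pos"],o["opening"],o["contact_force"],o["time"])
ps=[]
for n,(a,b,c,d) in {"top":(310,160,420,260),"scene":(140,170,260,280)}.items():
    p,D=read_camera(n)
    ps.append(cv2.resize(p[b:d,a:c],(400,400),interpolation=2))
    P=cloud(D,n);h=cv2.cvtColor(p,cv2.COLOR_RGB2HSV)
    m=(cv2.inRange(h,(98,110,40),(125,255,255))>0)&(P[...,2]>.035)&(P[...,1]<-.25)&(P[...,1]>-.4)&(P[...,0]>.3)&(P[...,0]<.5)
    Q=P[m];print(n,len(Q),np.median(Q,0),cv2.minAreaRect(Q[:,:2].astype(np.float32)))
cv2.imwrite("pics/end.png",np.hstack(ps)[:,:,::-1])
E
```

```text
[ 0.31708984 -0.33540713  0.19860612] 0.09191400690295748 [ 0.54312588  0.14243308 -0.32124989] 19.8
top 144 [ 0.4239023  -0.33292472  0.06620677] ((0.42278727889060974, -0.3332066237926483), (0.023010410368442535, 0.08321252465248108), 79.55267333984375)
scene 117 [ 0.42490423 -0.33443041  0.06667715] ((0.42144718766212463, -0.3351733386516571), (0.02180252969264984, 0.0949070081114769), 80.01751708984375)
```

View pics/end.png

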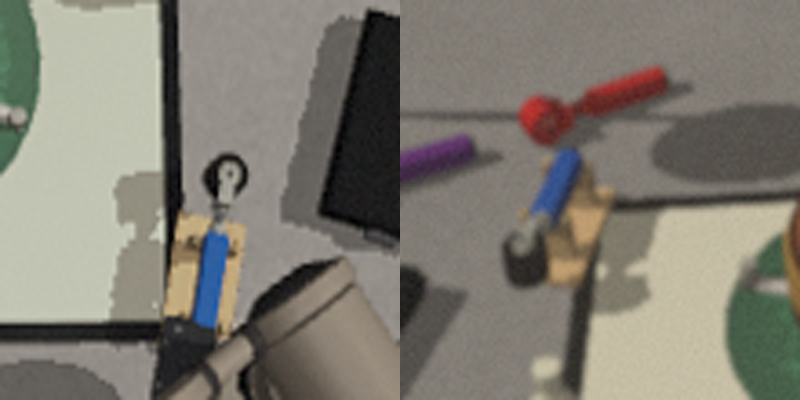

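The tool lies in its cradle: handle at crop (212,280) in the left panel, with the supports under it. I'll measure how far it is from the start pose.

```bash
python3 - <<'E'
from h import *
for n,(a,b,c,d) in {"top":(360,192,385,238),"scene":(168,208,198,250)}.items():
    A=np.load(n+"0.npz")["p"];p,_=read_camera(n)
    up=lambda i:cv2.resize(i,None,fx=5,fy=5,interpolation=cv2.INTER_CUBIC)
    T=up(A)[5*b:5*d,5*a:5*c];S=up(p)[5*(b-6):5*(d+6),5*(a-6):5*(c+6)]
    r=cv2.matchTemplate(S,T,cv2.TM_CCOEFF_NORMED);_,m,_,l=cv2.minMaxLoc(r);print(n,m,(l[0]-30)/5,(l[1]-30)/5)
    x=proj([.4185,-.334,.067],n);print("px per 5mm +x",proj([.4235,-.334,.067],n)-x,"+y",proj([.4185,-.329,.067],n)-x)
    h=cv2.cvtColor(p,cv2.COLOR_RGB2HSV)
    f=lambda q:[tuple(np.argwhere(cv2.inRange(cv2.cvtColor(q,cv2.COLOR_RGB2HSV),(98,110,40),(125,255,255))[b:d,a:c]>0).mean(0).round(2)),tuple(np.argwhere(cv2.cvtColor(q,cv2.COLOR_RGB2HSV)[b:d,a:c,2]<60).mean(0).round(2))]
    print(f(A),f(p))
E
```

```text
top 0.8897011280059814 -0.4 -0.2
px per 5mm +x [-0.04291606 -1.40972936] +y [-1.41478922  0.00431066]
[(np.float64(35.94), np.float64(8.2)), (np.float64(11.88), np.float64(10.88))] [(np.float64(35.71), np.float64(7.73)), (np.float64(22.67), np.float64(14.51))]
scene 0.9905407428741455 0.4 0.0
px per 5mm +x [-0.16777897  0.95841849] +y [ 1.5933382  -0.08220972]
[(np.float64(11.53), np.float64(18.53)), (np.float64(35.11), np.float64(11.77))] [(np.float64(11.62), np.float64(19.08)), (np.float64(35.19), np.float64(12.01))]
```

```bash
python3 -c "
from cell import *
print(hand_in())"
```

```text
the job is handed in; nothing more can be done
None
```

The job is handed in at about 20 s of the 67 s allowed: I rolled the edging for about 8.9 s with the wheel slowing from 2.5 to 1.4 rad/s, at mostly 2–4.7 N (two early readings near 5.5 and 6.3 N, the 6.3 N one at first contact, noise about ±0.7 N), and the roller is back in its cradle within about 1–2 mm and released.

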